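Hang the bead vial on the empty branch of the revolving rack

TASK

Turn the revolving bead rack until its one empty branch points to the robot's side of the bench, then take the square bead vial that stands on the bench and hang it by its tab on that branch, behind the upturned tip, with the branch still pointing to the robot's side. Keep the other vials on their branches and leave the rest of the bench as it is.

Things in the scene. Friction and masses are not known exactly. Their poses are not given: they have to be found in the camera images.
- rack_knob (a point): Round wooden knob on top of the revolving rack, on its vertical axis, 30 mm in diameter, 27 mm high. This point: on the axis at the height to grip, 178 mm above the bench, 14 mm below the knob's top. Gripping and twisting the knob turns the branches (pushing a branch sideways does too). The axes turn with the rack: x points along the empty branch, z up.
- free_branch (a point): The empty branch: a round dark steel wire 4.4 mm thick. This point: on its centre line, 80 mm from the rack's axis, 135 mm above the bench. x points outward along the branch, z up. The wire runs level to 15 mm beyond this point, then bends up 9 mm within 8 mm, ending in a 6 mm ball, its centre 23 mm outward and 9 mm above. On it, a vial's hole has its middle about 5 mm below the wire's centre line.
- bench (a point): A point on the bare bench top, 0.5 m straight ahead of the robot, that only gives the bench's directions: x points across the bench away from the robot, y to the robot's left, z up. The branch points to the robot's side when it points against this x axis.
- vial_center (a point): The vial to be hung, upright on the bench: clear, 28 x 28 x 73 mm, 60 g. This point: its centre, 36.5 mm above its foot. From the foot: 46 mm body, 8 mm white cap, then a tab 24 mm wide (along y), 4.5 mm thick (along x), 19 mm tall, with a hole through it along x. Grip the body across its y faces, along the tab's width, so that the branch can pass between the fingers.
- vial_hole (a point): Middle of the hole in that vial's tab, 24.5 mm above the vial's centre; the hole runs along x (either way round is the same), is 16 mm wide along y and 14 mm high. z up.
- rack (a joint): How far the rack has turned from its start, counter-clockwise from above positive. It turns a full turn either way, takes about 0.05 N m and stays where it is left. All five branches and the knob turn as one.
- rack_base: Round wooden foot of the rack, fixed to the bench, 150 mm in diameter, 26 mm high; origin under its centre, on the rack's axis. Above it a 16 mm post with five level wire branches 72 degrees apart, 135 mm above the bench, reaching 106 mm from the axis; four carry a hanging vial, one is empty. Its axes stay as they were at the start.
- hung1_hole (a point): The middle of the tab hole of a vial like the one to be hung, already hanging on the branch 72 degrees counter-clockwise (seen from above) from the empty one, about 80 mm from the rack's axis and 5 mm below its wire. It must stay hanging. It turns with the rack.
- hung2_hole (a point): The middle of the tab hole of a vial like the one to be hung, already hanging on the branch 144 degrees counter-clockwise (seen from above) from the empty one, about 80 mm from the rack's axis and 5 mm below its wire. It must stay hanging. It turns with the rack.
- hung3_hole (a point): The middle of the tab hole of a vial like the one to be hung, already hanging on the branch 216 degrees counter-clockwise (seen from above) from the empty one, about 80 mm from the rack's axis and 5 mm below its wire. It must stay hanging. It turns with the rack.
- hung4_hole (a point): The middle of the tab hole of a vial like the one to be hung, already hanging on the branch 288 degrees counter-clockwise (seen from above) from the empty one, about 80 mm from the rack's axis and 5 mm below its wire. It must stay hanging. It turns with the rack.
- jar: Bystander: round glass jar with white lid, 50 mm in diameter, 48 mm high; origin at its foot.
- spool: Bystander: thread spool, 48 mm in diameter, 40 mm high; origin at its foot.
- bowl: Bystander: white ceramic bowl, 80 mm in diameter, 36 mm high; origin at its foot.
- cone: Bystander: thread cone, 64 mm in diameter, 118 mm high; origin at its foot.
- pliers: Bystander: small pliers lying flat, 120 mm long, 60 mm over the handles, 12 mm high; origin at the rivet, at bench level.
There are look-alikes about, which are no part of the job. There is more than one size of the rack_base; the job needs the largest.

How it is judged (in metres and radians):
On the way:
1. the empty branch of the rack points to the robot's side of the bench (within 24 degrees), before anything hangs on it (angle between the x axis of free_branch and the x axis of bench, either way round below 0.42 rad and world x of free_branch below 0.62 m and distance between vial_hole and free_branch above 0.06 m), for 0.2 s.
At the end, for the whole second after the job is handed in: The vial hangs at rest, upright within 17 degrees, by its tab on the once empty branch: hole 25 to 98 mm from the rack's axis, within 10 mm of the wire sideways, 9 mm below to 3 mm above it. The branch points to the robot's side within 24 degrees (x of vial_hole in the frame of free_branch between -0.055 and 0.018 m and y of vial_hole in the frame of free_branch between -0.01 and 0.01 m and z of vial_hole in the frame of free_branch between -0.009 and 0.003 m and angle between the x axis of free_branch and the x axis of bench, either way round below 0.42 rad and world x of free_branch below 0.62 m and angle between vial_center's own z axis and vertical below 0.3 rad and linear speed of vial below 0.03 m/s); the robot touches nothing.
It fails at once if another vial falls off its branch of the rack (height (world z) of any of hung1_hole, hung2_hole, hung3_hole, hung4_hole below 0.105 m).
It fails at once if the jar, spool, bowl, thread cone or pliers is pushed more than 30 mm from its place (distance of any of jar, spool, bowl, cone, pliers from where it was at the start of the episode above 0.03 m).
It also fails if it takes over 72 s, if anything falls off the work surface, if the arm or the gripper's body presses on something with over 40 N, if the wrist force passes 120 N, or if a joint passes its speed limit or range.

ROBOT

A 6-joint arm with a two-finger parallel gripper is mounted at the origin on the work surface. World frame = base frame: x ahead of the robot, y to its left, z up, the work surface at z = 0. Lengths are in mm, angles in rad, forces in N, time in s.
With the tool pointing down it reaches from about 350 to 775 mm from the base axis. Payload 7.3 kg.
Tool frame: the origin (TCP) lies between the finger pads; the fingertips stand 17 mm ahead of it and the grasp point (between the pads) lies 2 mm behind it; z points along the fingers, y is the direction in which the jaws open and shut (so a half turn about z gives the same grasp; the last joint's range is limited). The gripper opens to 92 mm and grips with 3 to 60 N. Pads are 19 mm wide; open, the fingers measure 130 mm over their backs; the gripper's body (75 mm by 190 mm) begins 47 mm behind the grasp point.
Start: joints at [1.011, 0.342, 1.524, -0, 1.275, -0.146], TCP at [211.086, 480.716, 220.141] pointing down, gripper open.
Joint ranges: [-2.53, 2.53], [-0.77, 2.02], [0.04, 2.7], [-1, 4.14], [0.28, 2.66], [-3.11, 3.11]. Speed limits (rad/s): [2.57, 2.57, 3.14, 3.14, 3.14, 3.14].

INTERFACE

Orientations are given as [roll, pitch, yaw] about the fixed x, y, z axes, in that order (R = Rz(yaw) Ry(pitch) Rx(roll)).
In Python, from plant import get_obs, capture, get_calibration, close_job gives the robot as it stands.
- The arm moves only by the tool carry_out, never from a script. Its argument "moves" is one flat list of numbers, 7 for each row, row after row: the shift along the tool's x, y, z normalised to -1 to 1, where 1 is 40 cm, then the turn, a rotation vector about the tool's x, y, z normalised to -1 to 1, where 1 is 30 degrees, then the opening, from 0 (shut) to 1 (fully open). A call has exactly 8 rows; each row is the pose to reach, as a shift and turn from the pose measured when the call began, along the tool's axes at that moment; what a row does not reach only later rows make up. A row lasts 1/10 s, in which the tool goes at most 50 mm and 8.59 degrees, less where a joint would pass 70% of its speed; a pose out of reach is approached as far as the arm can. A call with a number of a shift or a turn outside -1 to 1 is refused whole. A call with a gripper value outside its range is refused whole. The fingers move at their own pace and stop on an object; the grip force is fixed at half the most. Time passes only in rows, so rows that repeat a pose let the fingers close, or fill a call up. It gives the time, the measured TCP pose, the force and the opening at its end, in the units of the state.
- get_obs(): the state, without advancing time (a new reading comes with each control period).
- capture(name): name is "scene" or "top"; returns the picture (400x640x3 uint8, red, green, blue); there is no depth.
- get_calibration(name): a dict with "vfov" (degrees; the focal length in pixels is half the picture's height over the tangent of half this angle, whatever the lens; pixels are square), "cx", "cy" (the principal point, pixels), "cam_to_world" (4x4, takes a point from camera to world coordinates). Camera axes: x right, y up, looking along -z (the intrinsics and any distortion apply to the point x, -y, -z); pixel columns grow to the right and rows downward; lengths in mm; the calibration is good to about 2 mm. A picture is of the moment at which its call begins. get_calibration takes no time and is no camera call.
- close_job(): hands the job in, once; it reports no verdict.
The state is a dict: "time": time; "joint_positions": joint angles; "dq": joint speeds; "tau": joint torques, N m; "tool_pos": TCP position; "tcp_rot": TCP orientation; "contact_force": force on the tool from outside, world axes, zero at the start; "moment": the same for the moment, N m; "grip_width": finger opening in mm.
Only numpy, scipy, OpenCV 4.12 (cv2) and the standard library are available. Lean on these libraries where they do the work, as an engineer would, in place of code of your own. Each camera call takes 0.05 s, during which the arm holds its last target.

## Working session

There is one attempt and no reset: what is moved stays moved. The work goes in short steps, Python scripts to look and compute and a tool call to move; the robot and the scene stay as the last step left them, time stands still between calls to the robot, and variables do not carry over. Pictures are saved under pics/ and viewed, and the job is handed in when it is done.

Besides the shell and the picture viewer there is one more tool, called after "Emit:" as name(argument=value, ...) on one line, values as JSON. carry_out: Moves the arm, as the interface text tells. Scaled input: -1 to 1 covers 40 cm each way for a shift and 30 degrees each way for a turn. Its arguments: {"type":"object","properties":{"moves":{"type":"array","items":{"type":"number"}}},"required":["moves"]}

```bash
mkdir -p pics; ls
python3 - <<'E'
from plant import *
import cv2
print(get_obs())
for n in("scene","top"):
    print(get_calibration(n)); cv2.imwrite(f"pics/{n}0.png",capture(n)[...,::-1])
E
```

```text
pics
{'time': 0.0, 'joint_positions': array([ 1.01102418e+00,  3.42688294e-01,  1.52500329e+00, -1.26531902e-06,
        1.27544283e+00, -1.46030780e-01]), 'dq': array([-0.00021508, -0.00228257,  0.00040576,  0.00059693, -0.00157678,
       -0.00012062]), 'tau': array([ 6.95552262e-04, -4.31241846e+01, -2.44218099e+01,  7.20028114e-02,
        5.58709516e-02, -1.23802511e-04]), 'tool_pos': array([210.83639195, 480.34016373, 219.46765422]), 'tcp_rot': array([-3.14006713e+00, -2.23147044e-04,  2.72785148e+00]), 'contact_force': array([-0.51348002,  0.50888103, -0.01699618]), 'moment': array([-0.05706103,  0.02607005, -0.05098589]), 'grip_width': 91.67186037283756}
{'vfov': 53.786592998585476, 'cx': 314.425816338665, 'cy': 202.83928362416464, 'cam_to_world': array([[-1.62068986e-01, -8.32544579e-01,  5.29719896e-01,
         1.05902047e+03],
       [ 9.86716399e-01, -1.42796049e-01,  7.74599002e-02,
        -5.01125176e+01],
       [ 1.11530879e-02,  5.35237156e-01,  8.44628200e-01,
         9.10859973e+02],
       [ 0.00000000e+00,  0.00000000e+00,  0.00000000e+00,
         1.00000000e+00]])}
{'vfov': 48.952925673478234, 'cx': 315.65652243826906, 'cy': 199.16119186070088, 'cam_to_world': array([[-2.46703185e-02,  9.95562285e-01, -9.08136166e-02,
         4.70153937e+02],
       [-9.99688580e-01, -2.42267129e-02,  5.98405926e-03,
        -9.21248870e+01],
       [ 3.75738829e-03,  9.09329641e-02,  9.95849927e-01,
         1.33595018e+03],
       [ 0.00000000e+00,  0.00000000e+00,  0.00000000e+00,
         1.00000000e+00]])}
```

View pics/scene0.png

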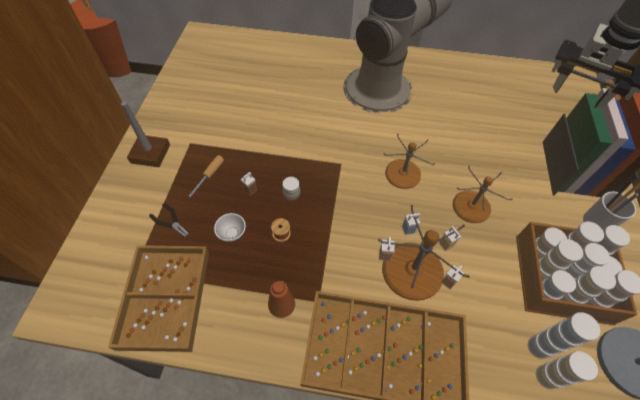

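View pics/top0.png

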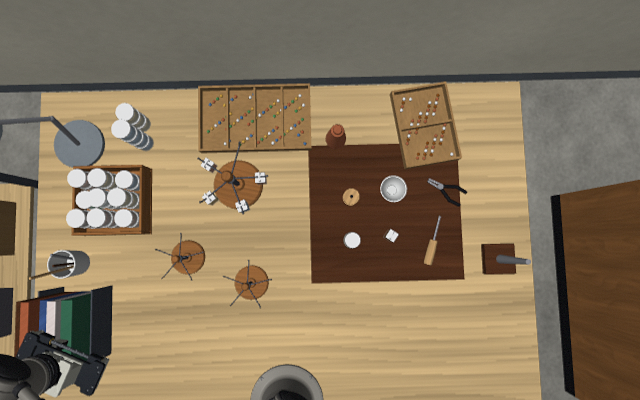

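The empty branch at top (239,145) points away from the robot. The vial is at top (392,236) and scene (248,183). Next I'll enlarge crops around both.

```bash
cat > h.py <<'E'
import numpy as np, cv2
from plant import *
def ray(n,u,v):
    c=get_calibration(n); f=200/np.tan(np.radians(c['vfov']/2)); T=c['cam_to_world']
    d=np.array([(u-c['cx'])/f,-(v-c['cy'])/f,-1]); return T[:3,3],T[:3,:3]@d
def onz(n,u,v,z):
    o,d=ray(n,u,v); return o+d*(z-o[2])/d[2]
def proj(n,p):
    c=get_calibration(n); f=200/np.tan(np.radians(c['vfov']/2)); T=c['cam_to_world']
    q=T[:3,:3].T@(np.asarray(p,float)-T[:3,3]); return np.round([c['cx']+f*q[0]/-q[2],c['cy']-f*q[1]/-q[2]],1)
def tri(us,ut):
    A=[];b=[]
    for n,u in(("scene",us),("top",ut)):
        o,d=ray(n,*u); d=d/np.linalg.norm(d); P=np.eye(3)-np.outer(d,d); A.append(P); b.append(P@o)
    return np.linalg.lstsq(np.vstack(A),np.hstack(b),rcond=None)[0]
def crop(img,u,v,w,h,s,out):
    c=img[v:v+h,u:u+w]; cv2.imwrite(out,cv2.resize(c,None,fx=s,fy=s,interpolation=cv2.INTER_CUBIC))
E
python3 - <<'E'
from h import *
t=cv2.imread("pics/top0.png"); s=cv2.imread("pics/scene0.png")
a=cv2.resize(t[135:225,190:280],None,fx=6,fy=6,interpolation=cv2.INTER_CUBIC)
cv2.imwrite("pics/a.png",a)
b=cv2.resize(s[200:305,370:480],None,fx=5.5,fy=5.5,interpolation=cv2.INTER_CUBIC);cv2.imwrite("pics/b.png",b)
c1=cv2.resize(t[216:256,372:412],None,fx=10,fy=10,interpolation=cv2.INTER_CUBIC)
c2=cv2.resize(s[163:203,228:268],None,fx=10,fy=10,interpolation=cv2.INTER_CUBIC)
cv2.imwrite("pics/c.png",np.hstack([c1,c2]))
E
```

```text
(no output)
```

View pics/a.png

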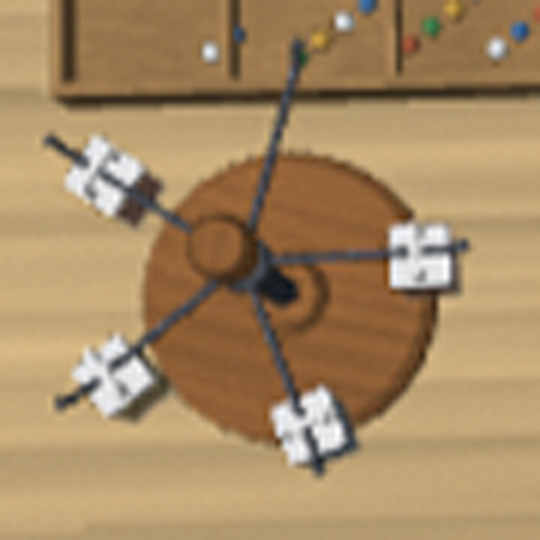

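View pics/b.png

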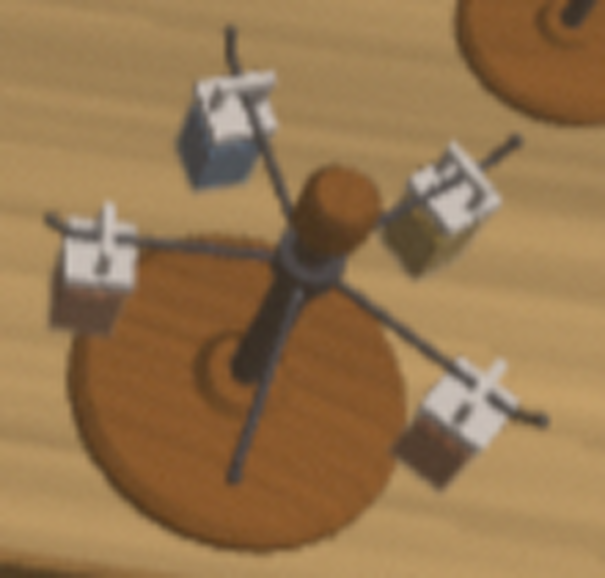

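View pics/c.png

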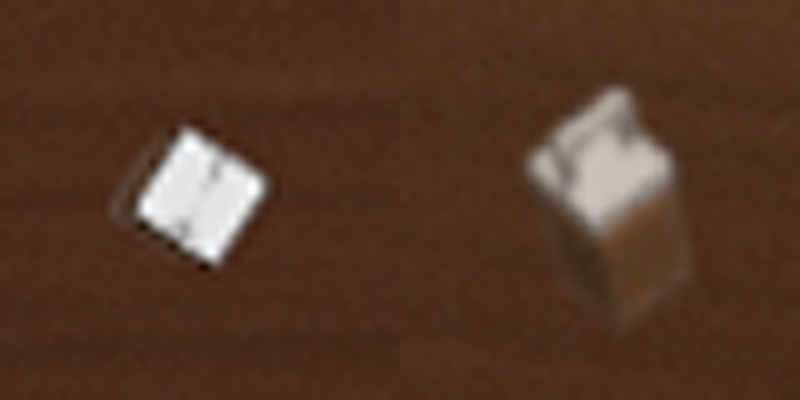

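Run:
```python
from h import *
T=lambda x,y:(372+x/10-0.5+.05,216+y/10-.45)
cs=[onz("top",*T(x,y),54) for x,y in((190,128),(267,185),(215,268),(137,210))]
cen=np.mean(cs,0);print("vial cen",cen, [np.linalg.norm(cs[i]-cs[i-1]) for i in range(4)])
for i in range(4):
    d=cs[i]-cs[i-1]; print(np.degrees(np.arctan2(d[1],d[0])))
# scene foot check
print("scene foot corner",onz("scene",228+ (620-400)/10,163+32.5,0), "scene cap", np.mean([onz("scene",228+x/10,163+y/10,54) for x,y in((530-400,165),(600-400,235),(672-400,160))][::2],0))
A=lambda x,y:(190+x/6-.4,135+y/6-.4)
k=onz("top",*A(222,247),192);print("knob",k)
base=[onz("top",*A(x,300),0) for x in(143,438)];print("base y",base)
B=lambda x,y:(370+x/5.5-.4,200+y/5.5-.4)
print("knob scene",onz("scene",*B(346,197),192))
for n,b in(("free",A(298,48)),("r",A(462,245)),("dn",A(319,468)),("dl",A(62,403)),("ul",A(50,140))):
    p=onz("top",*b,144);d=p-k;print(n,p,np.hypot(d[0],d[1]),np.degrees(np.arctan2(d[1],d[0])))
for n,b in(("free",B(233,478)),("l",B(52,220)),("up",B(231,35)),("ur",B(515,143)),("dr",B(541,420))):
    p=onz("scene",*b,144);d=p-k;print(n,p,np.hypot(d[0],d[1]),np.degrees(np.arctan2(d[1],d[0])))
```

```text
vial cen [ 476.03783183 -318.67047913   54.        ] [np.float64(28.57583560147968), np.float64(27.673695677736717), np.float64(28.626405579427843), np.float64(28.026253931011865)]
-34.976253821372005
-128.16755919158487
145.72507151419725
51.77347299588765
scene foot corner [ 494.16366071 -312.89385765    0.        ] scene cap [ 478.02256496 -315.17281254   54.        ]
knob [641.81820133 133.2220875  192.        ]
base y [array([644.32198792, 211.4634418 ,   0.        ]), array([640.68241173,  61.12163576,   0.        ])]
knob scene [645.43117774 136.44694141 192.        ]
free [740.39364982 107.24144946 144.        ] 101.94171176932976 -14.765157937587727
r [647.30295167  33.31863538 144.        ] 100.05389664168898 -86.8575871728537
dn [547.03672344  99.46136626 144.        ] 100.61468506160551 -160.39433759249556
dl [579.39372117 215.58624368 144.        ] 103.34732675108525 127.15879151091393
ul [700.32349486 220.97898632 144.        ] 105.47105129161869 56.30961864455534
free [743.46006453 107.92492075 144.        ] 104.74261310952306 -13.976117634969468
l [647.82428918  33.70152975 144.        ] 99.70162740556074 -86.54637574184926
up [548.70396921 101.08328327 144.        ] 98.50463420742155 -160.9576509857375
ur [581.2682131  216.68656885 144.        ] 103.11459994283997 125.9593142329778
dr [701.16291797 221.85305283 144.        ] 106.66416177663629 56.194885988378616
```

```bash
cat >> h.py <<'E'
from scipy.spatial.transform import Rotation as R
def plan(p,yaw,o=None):
    """normalised row for target TCP p(mm), tool-down yaw(deg), nearest turn"""
    o=o or get_obs(); r0=R.from_euler('xyz',o['tcp_rot']); r1=R.from_euler('xyz',[np.pi,0,np.radians(yaw)])
    s=r0.inv().apply(np.asarray(p,float)-o['tool_pos'])/400
    w=np.degrees((r0.inv()*r1).as_rotvec())/30
    print(np.round(s,4),np.round(w,3),"pos",np.round(o['tool_pos'],1),"rpy",np.round(np.degrees(o['tcp_rot']),1),'t',round(o['time'],2),'w',round(o['grip_width'],1))
E
python3 -c "
from h import *
plan((430,250,260),170)"
```

```text
[-0.7331 -0.3072 -0.1009] [-0.003 -0.001 -0.457] pos [210.9 480.4 219.5] rpy [-179.9   -0.   156.3] t 0.1 w 91.7
```

Emit:
carry_out(moves=[-0.733,-0.307,-0.101,0,0,-0.457,1,-0.733,-0.307,-0.101,0,0,-0.457,1,-0.733,-0.307,-0.101,0,0,-0.457,1,-0.733,-0.307,-0.101,0,0,-0.457,1,-0.733,-0.307,-0.101,0,0,-0.457,1,-0.733,-0.307,-0.101,0,0,-0.457,1,-0.733,-0.307,-0.101,0,0,-0.457,1,-0.733,-0.307,-0.101,0,0,-0.457,1])

```text
time: 0.9
tool_pos: [432.1, 247.6, 260.0]
tcp_rot: [-3.14, 0.0, 2.962]
contact_force: [-0.2, -0.3, 0.3]
grip_width: 92.1
```

```bash
python3 -c "
from h import *
plan((643.5,135.7,240),184)"
```

```text
[-0.5698 -0.1812  0.0503] [-0.003 -0.    -0.475] pos [432.1 247.6 260. ] rpy [-179.9    0.   169.7] t 0.9 w 92.1
```

Emit:
carry_out(moves=[-0.57,-0.181,0.05,0,0,-0.475,1,-0.57,-0.181,0.05,0,0,-0.475,1,-0.57,-0.181,0.05,0,0,-0.475,1,-0.57,-0.181,0.05,0,0,-0.475,1,-0.57,-0.181,0.05,0,0,-0.475,1,-0.57,-0.181,0.05,0,0,-0.475,1,-0.57,-0.181,0.05,0,0,-0.475,1,-0.57,-0.181,0.05,0,0,-0.475,1])

```text
time: 1.7
tool_pos: [642.5, 137.2, 240.1]
tcp_rot: [-3.14, -0.001, -3.071]
contact_force: [-0.4, 0.1, -0.1]
grip_width: 91.5
```

```bash
python3 -c "
from h import *
plan((643.5,135.7,176),184)
s=capture('scene')[...,::-1];cv2.imwrite('pics/s1.png',s)
print(get_obs()['joint_positions'])"
```

```text
[-0.0023 -0.0037  0.1602] [-0.002 -0.002  0.002] pos [642.5 137.2 240.1] rpy [-1.799e+02 -1.000e-01 -1.759e+02] t 1.7 w 91.5
[ 9.46175032e-02  5.83204597e-01  1.07675142e+00 -1.40777033e-03
  1.48195385e+00 -1.54743122e+00]
```

View pics/s1.png

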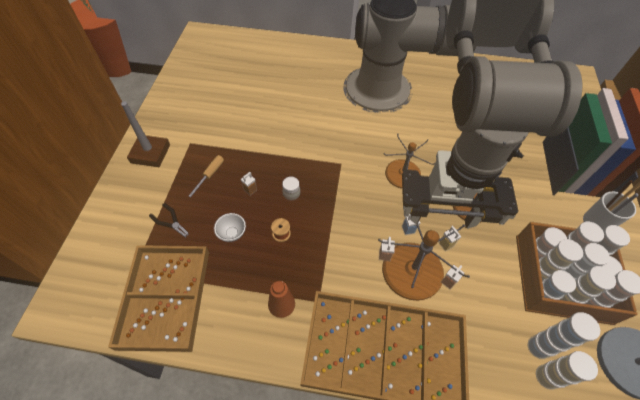

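```bash
python3 -c "
from h import *
for z in(223,240,290,340):print(proj('scene',(642.5,137.2,z)),proj('top',(642.5,137.2,z)))
print(proj('scene',(642.5,137.2,192)))
t=capture('top')[...,::-1];s=capture('scene')[...,::-1]
cv2.imwrite('pics/d.png',np.hstack([cv2.resize(t[110:240,160:300],(400,371)),cv2.resize(s[140:310,370:530],(400,425))[:371]]))"
```

```text
[437. 227.] [222.6 173.8]
[439.4 222.8] [221.2 172.8]
[446.9 209.5] [216.9 169.7]
[455.3 194.5] [212.1 166.2]
[432.9 234.2]
```

View pics/d.png

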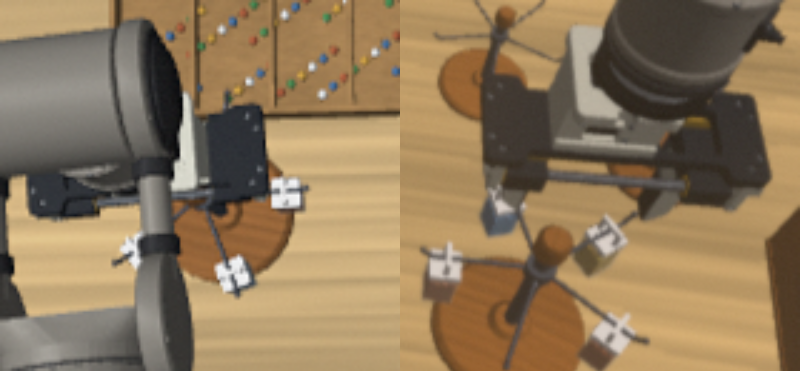

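Emit:
carry_out(moves=[-0.002,-0.004,0.08,0,0,0,1,-0.002,-0.004,0.16,0,0,0,1,-0.002,-0.004,0.16,0,0,0,1,-0.002,-0.004,0.16,0,0,0,0.6,-0.002,-0.004,0.16,0,0,0,0.3,-0.002,-0.004,0.16,0,0,0,0.2,-0.002,-0.004,0.16,0,0,0,0.2,-0.002,-0.004,0.16,0,0,0,0.2])

```text
time: 2.65
tool_pos: [644.0, 135.4, 177.8]
tcp_rot: [-3.14, 0.002, -3.07]
contact_force: [-0.7, -0.3, -0.0]
grip_width: 56.5
```

Emit:
carry_out(moves=[0,0,0,0,0,0,0.2,0,0,0,0,0,0,0.2,0,0,0,0,0,0,0.2,0,0,0,0,0,0,0.2,0,0,0,0,0,0,0.2,0,0,0,0,0,0,0.2,0,0,0,0,0,0,0.2,0,0,0,0,0,0,0.2])

```text
time: 3.45
tool_pos: [644.0, 135.4, 177.8]
tcp_rot: [-3.14, 0.002, -3.07]
contact_force: [0.3, 0.5, 1.2]
grip_width: 27.7
```

Emit:
carry_out(moves=[0,0,0,0,0,0.17,0.15,0,0,0,0,0,0.34,0.15,0,0,0,0,0,0.5,0.15,0,0,0,0,0,0.67,0.15,0,0,0,0,0,0.84,0.15,0,0,0,0,0,1,0.15,0,0,0,0,0,1,0.15,0,0,0,0,0,1,0.15])

```text
time: 4.25
tool_pos: [644.0, 135.3, 177.8]
tcp_rot: [-3.141, 0.002, 2.691]
contact_force: [-0.4, 0.4, 0.0]
grip_width: 27.5
```

```bash
python3 -c "
from h import *
t=capture('top')[...,::-1];s=capture('scene')[...,::-1]
cv2.imwrite('pics/e.png',np.hstack([cv2.resize(t[110:240,160:300],(400,371)),cv2.resize(s[140:310,370:530],(400,425))[54:]]))"
```

```text
(no output)
```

View pics/e.png

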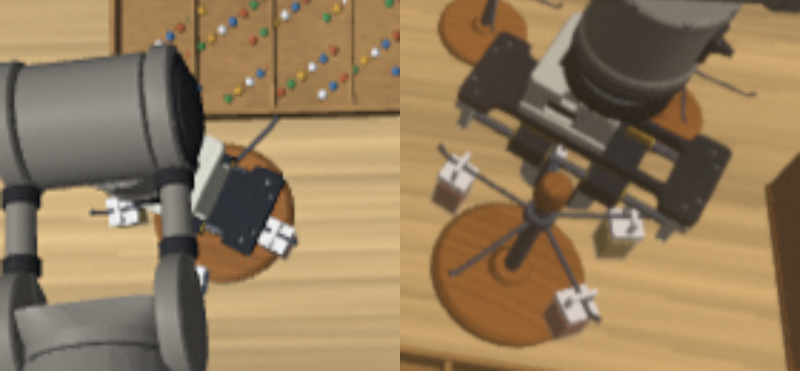

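Emit:
carry_out(moves=[0,0,0,0,0,0.17,0.15,0,0,0,0,0,0.34,0.15,0,0,0,0,0,0.5,0.15,0,0,0,0,0,0.67,0.15,0,0,0,0,0,0.84,0.15,0,0,0,0,0,1,0.15,0,0,0,0,0,1,0.15,0,0,0,0,0,1,0.15])

```text
time: 5.15
tool_pos: [643.9, 135.3, 177.8]
tcp_rot: [3.141, 0.002, 2.17]
contact_force: [-1.6, -0.7, 0.6]
grip_width: 27.5
```

Emit:
carry_out(moves=[0,0,0,0,0,0.17,0.15,0,0,0,0,0,0.34,0.15,0,0,0,0,0,0.5,0.15,0,0,0,0,0,0.67,0.15,0,0,0,0,0,0.84,0.15,0,0,0,0,0,1,0.15,0,0,0,0,0,1,0.15,0,0,0,0,0,1,0.15])

```text
time: 5.95
tool_pos: [643.8, 135.2, 177.8]
tcp_rot: [3.14, 0.002, 1.65]
contact_force: [0.1, -0.5, 0.9]
grip_width: 27.6
```

Emit:
carry_out(moves=[0,0,0,0,0,0.17,0.15,0,0,0,0,0,0.34,0.15,0,0,0,0,0,0.5,0.15,0,0,0,0,0,0.67,0.15,0,0,0,0,0,0.84,0.15,0,0,0,0,0,1,0.15,0,0,0,0,0,1,0.15,0,0,0,0,0,1,0.15])

```text
time: 6.75
tool_pos: [643.7, 135.3, 177.8]
tcp_rot: [3.14, 0.001, 1.13]
contact_force: [-2.1, -1.0, -0.2]
grip_width: 27.6
```

Emit:
carry_out(moves=[0,0,0,0,0,0.17,0.15,0,0,0,0,0,0.34,0.15,0,0,0,0,0,0.5,0.15,0,0,0,0,0,0.67,0.15,0,0,0,0,0,0.84,0.15,0,0,0,0,0,1,0.15,0,0,0,0,0,1,0.15,0,0,0,0,0,1,0.15])

```text
time: 7.55
tool_pos: [643.6, 135.3, 177.8]
tcp_rot: [3.14, 0.0, 0.61]
contact_force: [-1.4, -1.4, 0.9]
grip_width: 27.5
```

```bash
python3 -c "
from h import *
plan((644,135.4,177.8),20)
t=capture('top')[...,::-1];s=capture('scene')[...,::-1]
cv2.imwrite('pics/f.png',np.hstack([cv2.resize(t[110:240,160:300],(400,371)),cv2.resize(s[140:310,370:530],(400,425))[54:]]))"
```

```text
[ 0.0009  0.0003 -0.0001] [ 0.003 -0.     0.498] pos [643.6 135.3 177.8] rpy [179.9   0.   34.9] t 7.55 w 27.5
```

View pics/f.png

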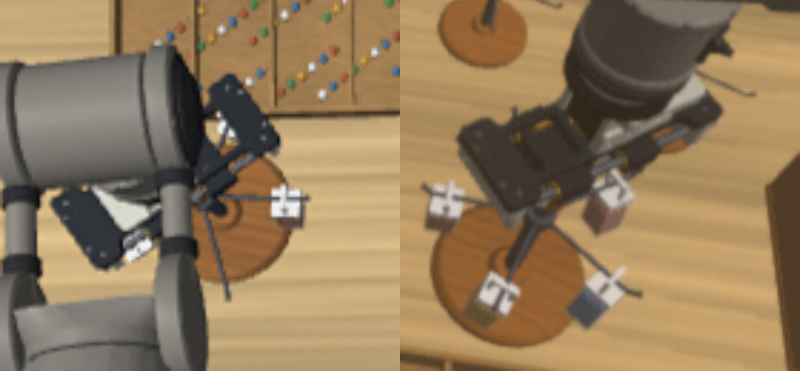

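Emit:
carry_out(moves=[0,0,0,0,0,0.17,0.15,0,0,0,0,0,0.34,0.15,0,0,0,0,0,0.48,0.15,0,0,0,0,0,0.48,0.15,0,0,0,0,0,0.48,0.15,0,0,0,0,0,0.48,0.15,0,0,0,0,0,0.48,0.6,0,0,0,0,0,0.48,1])

```text
time: 8.45
tool_pos: [643.9, 135.4, 177.7]
tcp_rot: [3.14, -0.001, 0.358]
contact_force: [-0.2, -1.3, 0.7]
grip_width: 39.1
```

Emit:
carry_out(moves=[0,0,0,0,0,0,1,0,0,0,0,0,0,1,0,0,0,0,0,0,1,0,0,-0.1,0,0,0,1,0,0,-0.2,0,0,0,1,0,0,-0.25,0,0,0,1,0,0,-0.25,0,0,0,1,0,0,-0.25,0,0,0,1])

```text
time: 9.25
tool_pos: [643.6, 135.5, 277.2]
tcp_rot: [3.14, -0.001, 0.358]
contact_force: [-0.3, -0.1, -1.0]
grip_width: 91.5
```

```bash
python3 -c "
from h import *
plan((477,-317,250),53.6)"
```

```text
[-0.7864  0.9134  0.069 ] [ 0.004 -0.    -1.103] pos [643.6 135.5 277.2] rpy [179.9  -0.   20.5] t 9.25 w 91.5
```

Emit:
carry_out(moves=[-0.55,0.64,0,0,0,-0.7,1,-0.55,0.64,0,0,0,-0.7,1,-0.55,0.64,0,0,0,-0.7,1,-0.55,0.64,0,0,0,-0.7,1,-0.55,0.64,0,0,0,-0.7,1,-0.55,0.64,0,0,0,-0.7,1,-0.55,0.64,0,0,0,-0.7,1,-0.55,0.64,0,0,0,-0.7,1])

```text
time: 10.05
tool_pos: [524.8, -185.4, 275.4]
tcp_rot: [-3.141, 0.003, 0.719]
contact_force: [0.1, -0.0, 0.1]
grip_width: 91.9
```

```bash
python3 -c "
from h import *
plan((477,-317,150),53.6)
t=capture('top')[...,::-1];s=capture('scene')[...,::-1]
cv2.imwrite('pics/g1.png',cv2.resize(t[135:225,190:280],None,fx=6,fy=6,interpolation=cv2.INTER_CUBIC))
cv2.imwrite('pics/g2.png',cv2.resize(s[200:305,370:480],None,fx=5.5,fy=5.5,interpolation=cv2.INTER_CUBIC))
"
```

```text
[-0.3056  0.1691  0.3141] [-0.002  0.005 -0.414] pos [ 524.8 -185.4  275.4] rpy [-180.     0.2   41.2] t 10.05 w 91.9
```

View pics/g1.png

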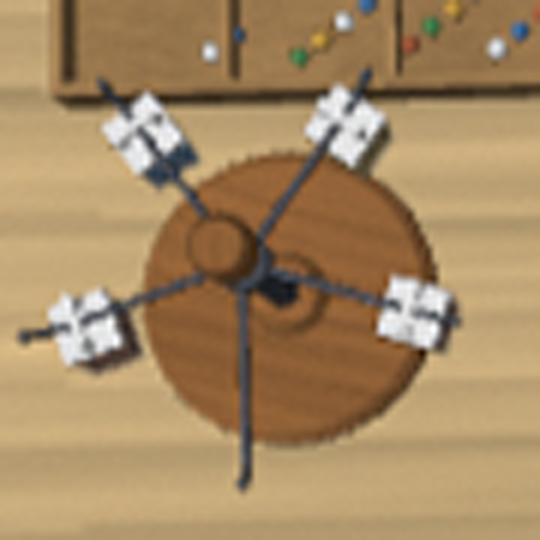

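View pics/g2.png

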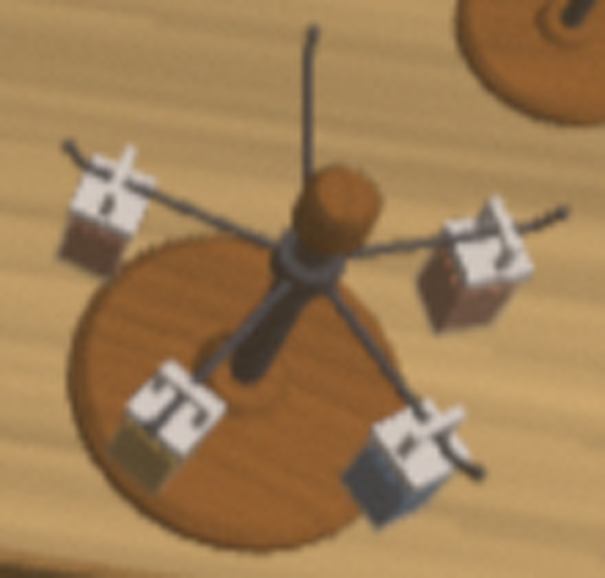

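```bash
python3 -c "
from h import *
A=lambda x,y:(190+x/6-.4,135+y/6-.4)
B=lambda x,y:(370+x/5.5-.4,200+y/5.5-.4)
Ps=[]
for n,pts in (('top',[A(243,485),A(455,322),A(367,72),A(105,85),A(25,337)]),('scene',[B(313,35),B(67,148),None,B(478,472),B(563,212)])):
  for i,u in enumerate(pts):
    if u is None: continue
    p=onz(n,*u,144); d=p[:2]-np.array([643.7,135.5]); print(n,i,p.round(1),np.hypot(*d).round(1),((np.degrees(np.arctan2(d[1],d[0]))-72*i)%360).round(1))
print(tri(B(313,35),A(243,485)))
"
```

```text
top 0 [540.2 133.9 144. ] 103.5 180.9
top 1 [612.  37. 144.] 103.5 180.2
top 2 [728.4  75.7 144. ] 103.7 180.8
top 3 [725.3 195.8 144. ] 101.4 180.5
top 4 [609.9 232.4 144. ] 102.6 181.2
scene 0 [542.9 135.  144. ] 100.8 180.3
scene 1 [614.2  37.2 144. ] 102.6 181.3
scene 3 [726.  197.8 144. ] 103.2 181.1
scene 4 [610.1 234.4 144. ] 104.5 180.8
[540.44625317 135.22113379 140.30869321]
```

Emit:
carry_out(moves=[-0.306,0.169,0.2,0,0,-0.414,1,-0.306,0.169,0.2,0,0,-0.414,1,-0.306,0.169,0.2,0,0,-0.414,1,-0.306,0.169,0.2,0,0,-0.414,1,-0.306,0.169,0.314,0,0,-0.414,1,-0.306,0.169,0.314,0,0,-0.414,1,-0.306,0.169,0.314,0,0,-0.414,1,-0.306,0.169,0.314,0,0,-0.414,1])

```text
time: 10.95
tool_pos: [480.6, -312.7, 152.2]
tcp_rot: [3.14, 0.0, 0.941]
contact_force: [0.0, 0.0, -0.1]
grip_width: 92.1
```

```bash
python3 -c "
from h import *
plan((477,-317,34),53.6)
t=capture('top')[...,::-1];s=capture('scene')[...,::-1]
cv2.imwrite('pics/i.png',np.hstack([cv2.resize(t[186:286,342:442],(400,400)),cv2.resize(s[123:223,208:308],(400,400))]))
print(proj('scene',(477,-317,133)))
"
```

```text
[-0.0138 -0.0015  0.2955] [0.003 0.001 0.01 ] pos [ 480.6 -312.7  152.2] rpy [179.9   0.   53.9] t 10.95 w 92.1
[243.4 160.3]
```

View pics/i.png

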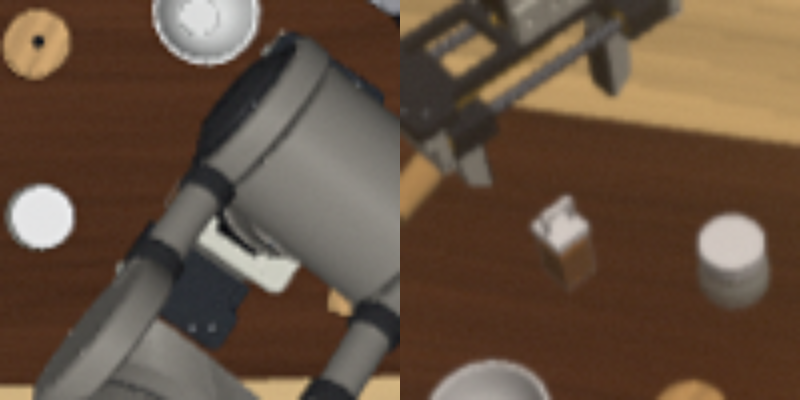

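Emit:
carry_out(moves=[-0.014,-0.0015,0,0,0,0.01,0.85,-0.014,-0.0015,0.1,0,0,0.01,0.8,-0.014,-0.0015,0.2,0,0,0.01,0.8,-0.014,-0.0015,0.2955,0,0,0.01,0.8,-0.014,-0.0015,0.2955,0,0,0.01,0.8,-0.014,-0.0015,0.2955,0,0,0.01,0.8,-0.014,-0.0015,0.2955,0,0,0.01,0.8,-0.014,-0.0015,0.2955,0,0,0.01,0.8])

```text
time: 11.85
tool_pos: [478.0, -318.5, 36.5]
tcp_rot: [3.135, 0.001, 0.935]
contact_force: [-0.5, -1.3, -0.5]
grip_width: 73.2
```

```bash
python3 -c "
from h import *
plan((477,-317,34),53.6)
t=capture('top')[...,::-1];s=capture('scene')[...,::-1]
cv2.imwrite('pics/j.png',np.hstack([cv2.resize(t[186:286,342:442],(400,400)),cv2.resize(s[143:223,208:288],(400,400))]))
"
```

```text
[ 0.0017 -0.0043  0.0063] [ 0.012  0.002 -0.   ] pos [ 478.  -318.5   36.5] rpy [1.796e+02 1.000e-01 5.360e+01] t 11.85 w 73.2
```

View pics/j.png

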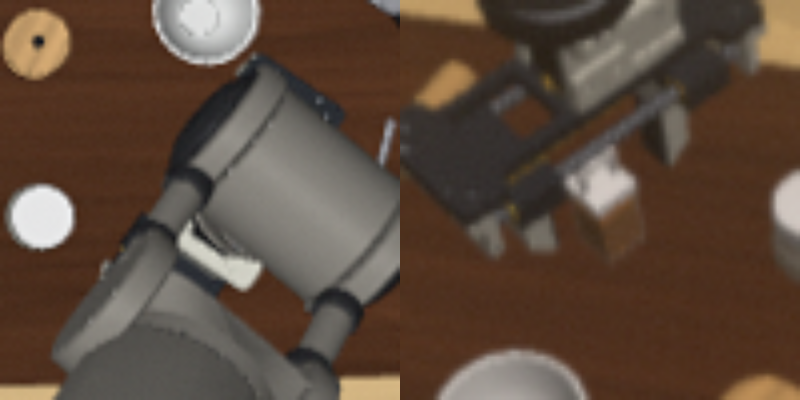

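Emit:
carry_out(moves=[0.0017,-0.004,0.004,0.01,0,0,0.7,0.0017,-0.004,0.004,0.01,0,0,0.5,0.0017,-0.004,0.004,0.01,0,0,0.35,0.0017,-0.004,0.004,0.01,0,0,0.2,0.0017,-0.004,0.004,0.01,0,0,0.2,0.0017,-0.004,0.004,0.01,0,0,0.2,0.0017,-0.004,0.004,0.01,0,0,0.2,0.0017,-0.004,0.004,0.01,0,0,0.2])

```text
time: 12.75
tool_pos: [476.6, -316.7, 34.1]
tcp_rot: [-3.141, 0.001, 0.935]
contact_force: [-0.2, 0.4, -0.7]
grip_width: 27.8
```

Emit:
carry_out(moves=[0,0,0,0,0,0,0.2,0,0,0,0,0,0,0.2,0,0,0,0,0,0,0.2,0,0,-0.1,0,0,0,0.2,0,0,-0.2,0,0,0,0.2,0,0,-0.3,0,0,0,0.2,0,0,-0.4,0,0,0,0.2,0,0,-0.4,0,0,0,0.2])

```text
time: 13.55
tool_pos: [479.0, -318.4, 200.2]
tcp_rot: [3.131, 0.002, 0.935]
contact_force: [0.3, -1.1, -1.3]
grip_width: 27.4
```

```bash
python3 -c "
from h import *
plan((470,-100,200),0)
t=capture('top')[...,::-1];s=capture('scene')[...,::-1]
cv2.imwrite('pics/k.png',np.hstack([cv2.resize(t[176:296,332:452],(400,400)),cv2.resize(s[113:213,188:288],(400,400))]))
"
```

```text
[ 0.4261 -0.3421 -0.0039] [ 0.021 -0.007  1.786] pos [ 479.  -318.4  200.2] rpy [1.794e+02 1.000e-01 5.360e+01] t 13.55 w 27.4
```

View pics/k.png

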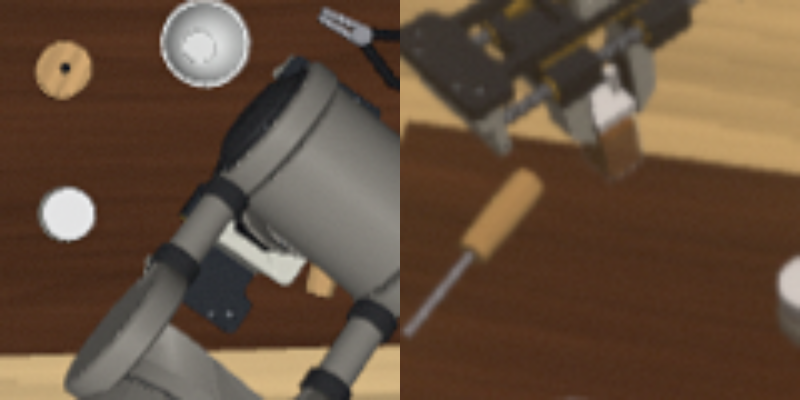

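```bash
python3 -c "
from h import *
plan((465,-30,200),25)
for u in ((250,283),(187,257)): print(onz('top',*u,20))
"
```

```text
[ 0.5591 -0.4492 -0.0144] [0.003 0.001 0.953] pos [ 476.8 -316.7  194.7] rpy [1.799e+02 1.000e-01 5.360e+01] t 13.65 w 27.6
[346.20971367 100.03912158  20.        ]
[427.0756774  286.06852886  20.        ]
```

Emit:
carry_out(moves=[0.559,-0.449,-0.015,0,0,0.95,0.2,0.559,-0.449,-0.015,0,0,0.95,0.2,0.559,-0.449,-0.015,0,0,0.95,0.2,0.559,-0.449,-0.015,0,0,0.95,0.2,0.559,-0.449,-0.015,0,0,0.95,0.2,0.559,-0.449,-0.015,0,0,0.95,0.2,0.559,-0.449,-0.015,0,0,0.95,0.2,0.559,-0.449,-0.015,0,0,0.95,0.2])

```text
time: 14.45
tool_pos: [464.3, -29.4, 199.0]
tcp_rot: [3.141, 0.003, 0.44]
contact_force: [-0.1, 0.3, -0.7]
grip_width: 27.5
```

```bash
python3 -c "
from h import *
plan((510,133.7,190),0.8)
"
```

```text
[ 0.2771 -0.3202  0.0216] [0.002 0.005 0.814] pos [464.3 -29.4 199. ] rpy [1.80e+02 1.00e-01 2.52e+01] t 14.45 w 27.5
```

Emit:
carry_out(moves=[0.277,-0.32,0.022,0,0.005,0.814,0.2,0.277,-0.32,0.022,0,0.005,0.814,0.2,0.277,-0.32,0.022,0,0.005,0.814,0.2,0.277,-0.32,0.022,0,0.005,0.814,0.2,0.277,-0.32,0.022,0,0.005,0.814,0.2,0.277,-0.32,0.022,0,0.005,0.814,0.2,0.277,-0.32,0.022,0,0.005,0.814,0.2,0.277,-0.32,0.022,0,0.005,0.814,0.2])

```text
time: 15.25
tool_pos: [510.0, 131.9, 189.7]
tcp_rot: [3.14, -0.0, 0.012]
contact_force: [0.6, 0.5, 0.6]
grip_width: 27.9
```

```bash
python3 -c "
from h import *
plan((510,133.7,117),0.8)
t=capture('top')[...,::-1];s=capture('scene')[...,::-1]
cv2.imwrite('pics/l.png',np.hstack([cv2.resize(t[136:256,180:300],(400,400)),cv2.resize(s[150:280,370:500],(400,400))]))
"
```

```text
[ 0.     -0.0047  0.1818] [ 0.002 -0.    -0.004] pos [510.  131.9 189.7] rpy [179.9  -0.    0.7] t 15.25 w 27.9
```

View pics/l.png

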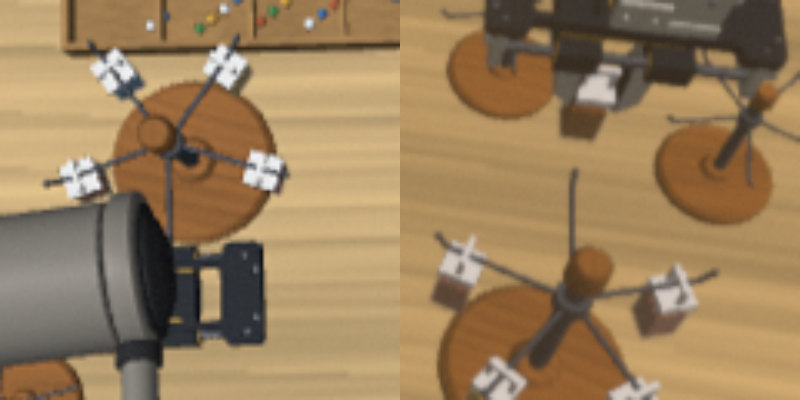

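Emit:
carry_out(moves=[0,-0.005,0.09,0,0,0,0.2,0,-0.005,0.18,0,0,0,0.2,0,-0.005,0.182,0,0,0,0.2,0,-0.005,0.182,0,0,0,0.2,0,-0.005,0.182,0,0,0,0.2,0,-0.005,0.182,0,0,0,0.2,0,-0.005,0.182,0,0,0,0.2,0,-0.005,0.182,0,0,0,0.2])

```text
time: 16.15
tool_pos: [510.4, 134.3, 117.9]
tcp_rot: [3.141, -0.002, 0.012]
contact_force: [0.7, 0.1, -0.3]
grip_width: 27.8
```

```bash
python3 -c "
from h import *
plan((510,133.7,117),0.8)
s=capture('scene')[...,::-1]
cv2.imwrite('pics/m.png',cv2.resize(s[160:250,380:480],None,fx=7,fy=6.6667,interpolation=cv2.INTER_CUBIC))
print(proj('scene',(510,133.7,144)),proj('scene',(541,134.3,144)))
"
```

```text
[-0.0011  0.0015  0.0023] [ 0.002 -0.004 -0.003] pos [510.4 134.3 117.9] rpy [ 1.799e+02 -1.000e-01  7.000e-01] t 16.15 w 27.8
[426.1 194.1] [426.2 205.2]
```

View pics/m.png

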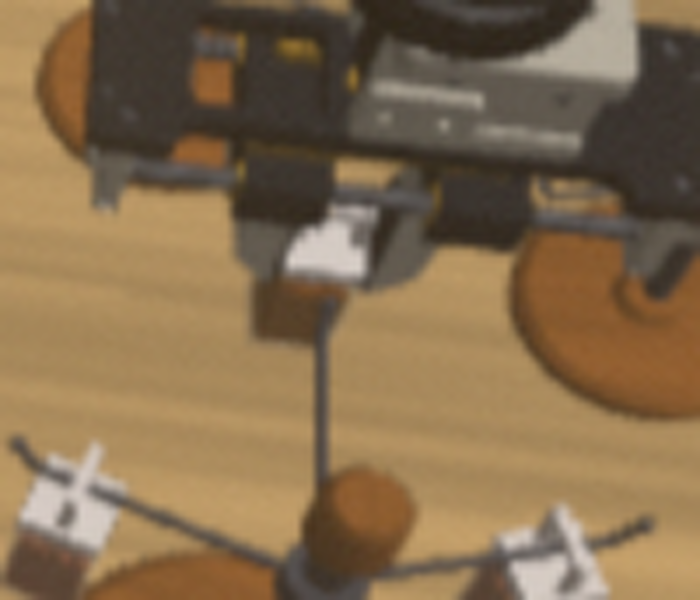

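```bash
cat > ov.py <<'E'
from h import *
import sys
def overlay(img,u0,v0,fx,fy,c,yaw,dz=26.9):
    # c: TCP pos ; hole = c+dz
    h=np.array([c[0],c[1],c[2]+dz]); r=R.from_euler('z',yaw,degrees=True)
    def P(p):
        q=proj('scene',h+r.apply(p)); return (int((q[0]-u0+.5)*fx),int((q[1]-v0+.5)*fy))
    def poly(ps,col):
        cv2.polylines(img,[np.array([P(p) for p in ps])],True,col,1)
    sq=lambda z,a=14,b=14:[(a,b,z),(a,-b,z),(-a,-b,z),(-a,b,z)]
    poly(sq(-7),(0,0,255));poly(sq(-15),(0,0,255));poly(sq(-61),(0,255,0))
    poly(sq(12,2.25,12),(255,0,0)); poly(sq(-7,2.25,12),(255,0,0))
    poly([(2.25,8,7),(2.25,-8,7),(2.25,-8,-7),(2.25,8,-7)],(0,255,255))
    return img
E
python3 - <<'E'
from ov import *
o=get_obs()
m=cv2.imread('pics/m.png')
overlay(m,380,160,7,6.6667,o['tool_pos'],0.7)
m=cv2.resize(m[180:360,200:440],None,fx=3,fy=3,interpolation=cv2.INTER_CUBIC)
cv2.imwrite('pics/m2.png',m)
E
```

```text
(no output)
```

View pics/m2.png

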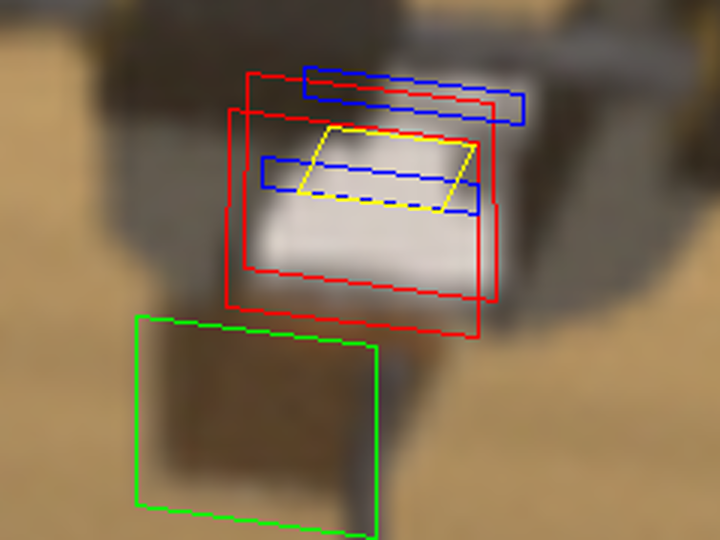

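Emit:
carry_out(moves=[0.015,0,0.002,0,0,0,0.2,0.03,0,0.002,0,0,0,0.2,0.04,0,0.002,0,0,0,0.2,0.05,0,0.002,0,0,0,0.2,0.06,0,0.002,0,0,0,0.2,0.07,0,0.002,0,0,0,0.2,0.075,0,0.002,0,0,0,0.2,0.075,0,0.002,0,0,0,0.2])

```text
time: 17.0
tool_pos: [535.3, 134.5, 114.8]
tcp_rot: [3.14, 0.011, 0.013]
contact_force: [-12.3, -1.0, -1.6]
grip_width: 28.1
```

Run:
```python
from ov import *
plan((541,134.2,117),0.8)
s=capture('scene')[...,::-1]
m=cv2.resize(s[190:226,400:448],None,fx=15,fy=15,interpolation=cv2.INTER_CUBIC)
cv2.imwrite('pics/n.png',m)
```

```text
[ 0.0141  0.001  -0.0056] [ 0.003  0.021 -0.002] pos [535.3 134.5 114.8] rpy [179.9   0.6   0.7] t 17.0 w 28.1
```

View pics/n.png

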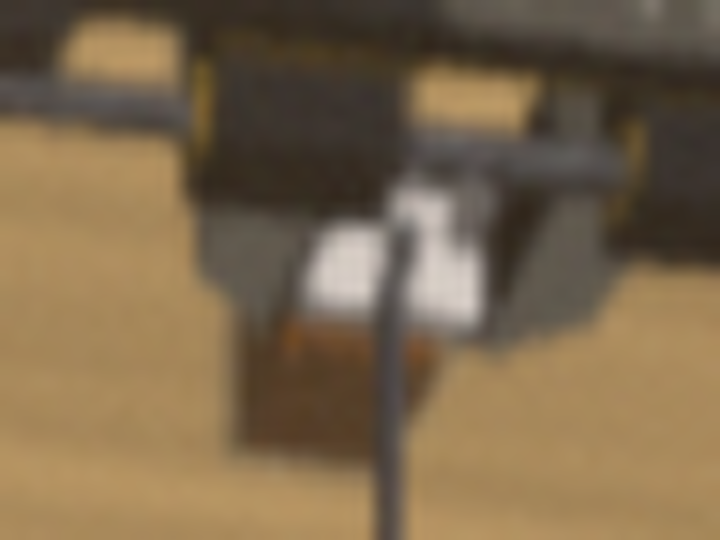

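Run:
```python
from ov import *
o=get_obs();print(o['tool_pos'],o['contact_force'])
m=cv2.imread('pics/n.png')
overlay(m,400,190,15,15,o['tool_pos'],0.7)
p=proj('scene',(540.7,134.2,144));print(p);q=[int((p[0]-400+.5)*15),int((p[1]-190+.5)*15)];cv2.circle(m,q,17,(255,0,255),1)
cv2.imwrite('pics/n2.png',m)
```

```text
[535.39821834 134.53110762 114.75078881] [-11.38853744  -0.54028244  -3.15566942]
[426.2 205.1]
```

View pics/n2.png

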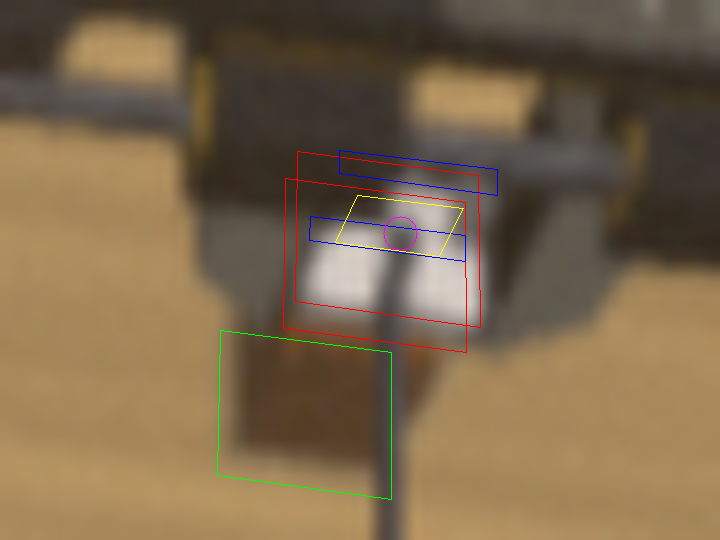

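Emit:
carry_out(moves=[-0.012,0,0,0,0.01,0,0.2,-0.012,0,0,0,0.02,0,0.2,-0.012,0,0.008,0,0.02,0,0.2,-0.008,0.003,0.008,0,0.02,0,0.2,0,0.003,0.008,0,0.02,0,0.2,0.005,0.003,0.008,0,0.02,0,0.2,0.01,0.003,0.008,0,0.02,0,0.2,0.01,0.003,0.008,0,0.02,0,0.2])

```text
time: 17.85
tool_pos: [538.9, 133.3, 111.3]
tcp_rot: [3.14, 0.002, 0.013]
contact_force: [-3.2, -0.4, 0.4]
grip_width: 27.5
```

Run:
```python
from ov import *
o=get_obs();print(o['tool_pos'],o['contact_force'],o['tcp_rot'])
s=capture('scene')[...,::-1]
m=cv2.resize(s[190:226,400:448],None,fx=15,fy=15,interpolation=cv2.INTER_CUBIC)
cv2.imwrite('pics/p.png',m)
```

```text
[538.877909   133.28513418 111.30515374] [-3.2321349  -0.41380782  0.3565454 ] [3.13957290e+00 2.06282790e-03 1.26627319e-02]
```

View pics/p.png

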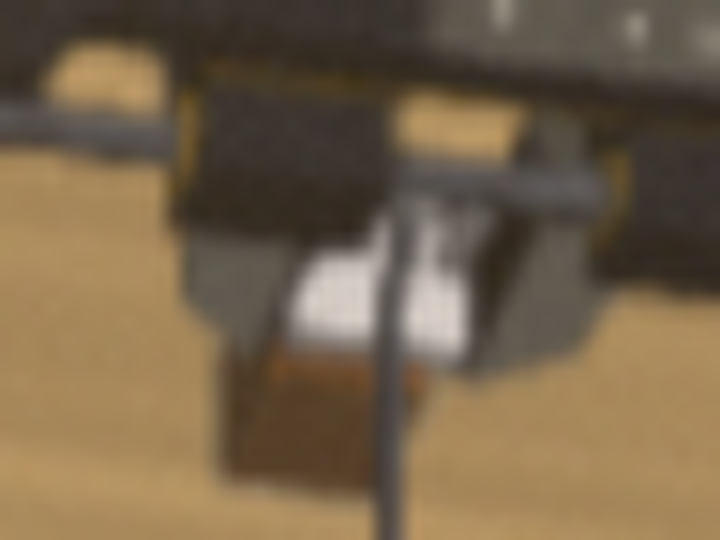

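Run:
```python
from ov import *
from scipy.optimize import least_squares
o=get_obs();c=o['tool_pos'];r=R.from_euler('z',0.7,degrees=True)
m=cv2.imread('pics/p.png');overlay(m,400,190,15,15,c,0.7)
cv2.imwrite('pics/p2.png',m)
```

```text
(no output)
```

View pics/p2.png

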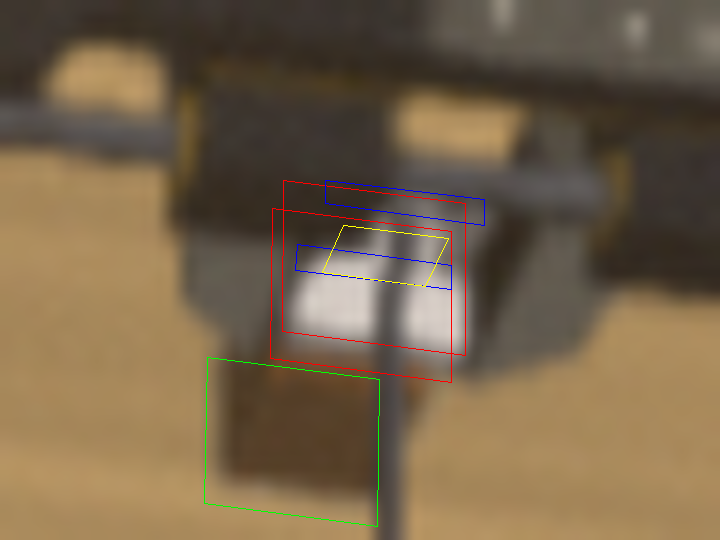

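Run:
```python
from ov import *
s=np.mean([capture('scene')[...,::-1].astype(float) for _ in range(3)],0)
c=s[198:218,412:440]
c=np.clip((c-20)*1.25,0,255).astype(np.uint8)
cv2.imwrite('pics/q.png',cv2.resize(c,None,fx=26,fy=26,interpolation=cv2.INTER_LANCZOS4))
```

```text
(no output)
```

View pics/q.png

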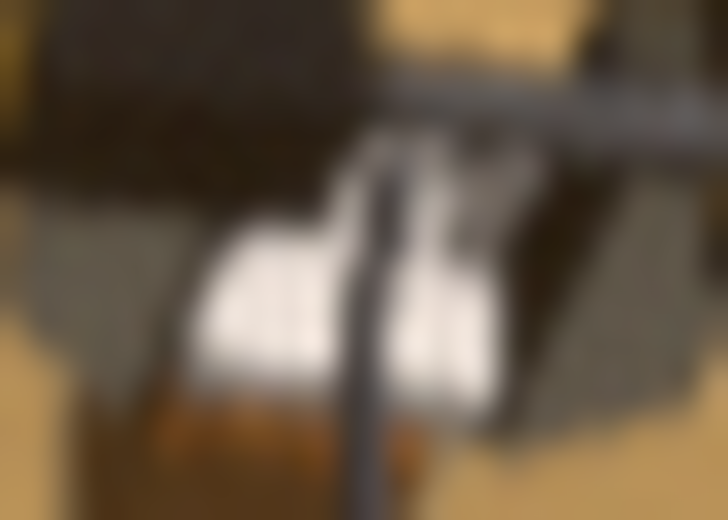

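Emit:
carry_out(moves=[0,0,-0.004,0,0,0,0.2,0,0,-0.008,0,0,0,0.2,0,0,-0.01,0,0,0,0.2,0,0,-0.01,0,0,0,0.2,0,0,-0.01,0,0,0,0.2,0,0,-0.01,0,0,0,0.2,0,0,-0.01,0,0,0,0.2,0,0,-0.01,0,0,0,0.2])

```text
time: 18.85
tool_pos: [538.9, 133.3, 113.8]
tcp_rot: [3.14, 0.003, 0.013]
contact_force: [5.4, 0.6, -18.1]
grip_width: 27.4
```

```bash
cat > clr.py <<'E'
import numpy as np
# wire pts in (s inward-from-axis negative: use X=-r, Z)
seg=[((-103,144),(-103,144),3.0),((-103,144),(-95,135),2.2),((-95,135),(-10,135),2.2)]
P=[];Rr=[]
for a,b,r in seg:
    for t in np.linspace(0,1,60): P.append(np.array(a)*(1-t)+np.array(b)*t);Rr.append(r)
P=np.array(P);Rr=np.array(Rr)
def box(q,u0,u1,w0,w1):
    du=np.maximum(np.maximum(u0-q[:,0],q[:,0]-u1),0);dw=np.maximum(np.maximum(w0-q[:,1],q[:,1]-w1),0)
    out=np.hypot(du,dw); ins=np.minimum.reduce([q[:,0]-u0,u1-q[:,0],q[:,1]-w0,w1-q[:,1]])
    return np.where(out>0,out,-ins)
def clear(X,z,th):
    c,s=np.cos(np.radians(th)),np.sin(np.radians(th))
    d=P-np.array([X,z]); # inward lean th: vial u axis=(c,-s), w axis=(s,c)
    q=np.c_[d[:,0]*c-d[:,1]*s,d[:,0]*s+d[:,1]*c]
    return min((box(q,-14,14,-61,-7)-Rr).min(),(box(q,-2.25,2.25,7,12)-Rr).min())
if __name__=="__main__":
    for X in range(-120,-78,3):
        best=[]
        for lo in((0,8),(0,15),(0,22)):
            b=max((clear(X,z,th),z,th) for z in np.arange(126,152,.5) for th in np.arange(lo[0],lo[1]+1,1));best.append(tuple(np.round(b,1)))
        print(X,best)
E
python3 clr.py
```

```text
-120 [(np.float64(12.9), np.float64(126.0), np.float64(0.0)), (np.float64(12.9), np.float64(126.0), np.float64(0.0)), (np.float64(12.9), np.float64(126.0), np.float64(0.0))]
-117 [(np.float64(10.2), np.float64(126.0), np.float64(0.0)), (np.float64(10.2), np.float64(126.0), np.float64(0.0)), (np.float64(10.2), np.float64(126.0), np.float64(0.0))]
-114 [(np.float64(7.6), np.float64(126.0), np.float64(0.0)), (np.float64(7.6), np.float64(126.0), np.float64(0.0)), (np.float64(7.6), np.float64(126.0), np.float64(0.0))]
-111 [(np.float64(5.3), np.float64(126.0), np.float64(0.0)), (np.float64(5.3), np.float64(126.0), np.float64(0.0)), (np.float64(5.3), np.float64(126.0), np.float64(0.0))]
-108 [(np.float64(3.6), np.float64(126.0), np.float64(0.0)), (np.float64(3.6), np.float64(126.0), np.float64(0.0)), (np.float64(3.6), np.float64(126.0), np.float64(0.0))]
-105 [(np.float64(1.6), np.float64(126.0), np.float64(0.0)), (np.float64(1.6), np.float64(126.0), np.float64(0.0)), (np.float64(1.6), np.float64(126.0), np.float64(0.0))]
-102 [(np.float64(0.3), np.float64(140.5), np.float64(8.0)), (np.flo
[... 600 characters left out ...]
, np.float64(16.0))]
-90 [(np.float64(4.6), np.float64(135.0), np.float64(2.0)), (np.float64(4.6), np.float64(135.0), np.float64(2.0)), (np.float64(4.6), np.float64(135.0), np.float64(2.0))]
-87 [(np.float64(4.8), np.float64(135.0), np.float64(0.0)), (np.float64(4.8), np.float64(135.0), np.float64(0.0)), (np.float64(4.8), np.float64(135.0), np.float64(0.0))]
-84 [(np.float64(4.8), np.float64(135.0), np.float64(0.0)), (np.float64(4.8), np.float64(135.0), np.float64(0.0)), (np.float64(4.8), np.float64(135.0), np.float64(0.0))]
-81 [(np.float64(4.8), np.float64(135.0), np.float64(0.0)), (np.float64(4.8), np.float64(135.0), np.float64(0.0)), (np.float64(4.8), np.float64(135.0), np.float64(0.0))]
```

```bash
python3 - <<'E'
from clr import *
for th in (22,26):
  for X in [-125,-115,-110,-108,-106,-104,-103,-102,-101,-100,-99,-98,-97,-96,-94,-92,-90]:
    L=[(clear(X,z,th),z) for z in np.arange(132,146,.25)]
    b=max((l for l in L if l[1]>=134)); w=[z for c,z in L if c>0.0]
    print(th,X,np.round(b,2),(w[0],w[-1]) if w else None, 'at141: %.2f'%clear(X,141,th))
E
python3 -c "
from h import *
o=get_obs();print(o['joint_positions'])"
```

```text
22 -125 [ 14.59 142.5 ] (np.float64(132.0), np.float64(145.75)) at141: 14.02
22 -115 [  6.49 144.5 ] (np.float64(132.0), np.float64(145.75)) at141: 4.75
22 -110 [  3.09 144.  ] (np.float64(140.5), np.float64(145.75)) at141: 0.50
22 -108 [  1.98 143.5 ] (np.float64(141.5), np.float64(145.75)) at141: -0.34
22 -106 [  1.72 142.75] (np.float64(141.0), np.float64(144.5)) at141: 0.09
22 -104 [  1.68 142.  ] (np.float64(140.25), np.float64(143.75)) at141: 0.84
22 -103 [  1.68 141.5 ] (np.float64(139.75), np.float64(143.25)) at141: 1.22
22 -102 [  1.63 141.25] (np.float64(139.25), np.float64(143.0)) at141: 1.59
22 -101 [  1.72 140.75] (np.float64(138.5), np.float64(142.5)) at141: 1.48
22 -100 [  1.86 140.  ] (np.float64(136.25), np.float64(142.0)) at141: 1.11
22 -99 [  2.22 139.25] (np.float64(135.0), np.float64(141.75)) at141: 0.74
22 -98 [  2.76 138.25] (np.float64(133.75), np.float64(141.25)) at141: 0.36
22 -97 [  3.23 137.5 ] (np.float64(132.75), np.float64(140.75)) at141: -0.01
22 -96 [  3.49 136.75] (np.float64(132.0), np.float64(140.5)) at141: -0.39
22 -94 [  3.95 135.5 ] (np.float64(
[... 862 characters left out ...]
43.25)) at141: 2.04
26 -100 [  2.27 140.25] (np.float64(135.5), np.float64(142.75)) at141: 1.60
26 -99 [  2.64 139.25] (np.float64(134.5), np.float64(142.25)) at141: 1.16
26 -98 [  3.19 138.25] (np.float64(133.25), np.float64(141.75)) at141: 0.72
26 -97 [  3.43 137.5 ] (np.float64(132.25), np.float64(141.25)) at141: 0.28
26 -96 [  3.67 136.5 ] (np.float64(132.0), np.float64(140.75)) at141: -0.15
26 -94 [  3.69 135.75] (np.float64(132.0), np.float64(139.75)) at141: -1.03
26 -92 [  3.26 135.25] (np.float64(132.0), np.float64(138.75)) at141: -1.91
26 -90 [  2.83 134.75] (np.float64(132.0), np.float64(137.75)) at141: -2.78
[ 0.10543278  0.50256312  1.58522253 -0.00210943  1.05651742  1.66466612]
```

Emit:
carry_out(moves=[0,0,0.007,0,0,0,0.2,0,0,0.007,0,0,0,0.2,-0.02,0,0.007,0,0,0,0.2,-0.05,0,0.007,0,0,0,0.2,-0.08,0,0.007,0,0,0,0.2,-0.1,0,0.007,0,0,0,0.2,-0.1,0,0.007,0,0,0,0.2,-0.1,0,0.007,0,0,0,0.2])

```text
time: 19.65
tool_pos: [499.4, 132.8, 111.5]
tcp_rot: [3.14, 0.001, 0.013]
contact_force: [0.2, 1.5, 0.1]
grip_width: 27.9
```

Run:
```python
from ov import *
o=get_obs();print(o['tool_pos'],o['contact_force'],o['tcp_rot'])
s=np.mean([capture('scene')[...,::-1].astype(float) for _ in range(2)],0)
c=np.clip((s[175:215,405:450]-15)*1.2,0,255).astype(np.uint8)
m=cv2.resize(c,None,fx=15,fy=15,interpolation=cv2.INTER_LANCZOS4)
m2=overlay(m.copy(),405,175,15,15,o['tool_pos'],0.7)
cv2.imwrite('pics/r.png',m);cv2.imwrite('pics/r2.png',m2)
```

```text
[499.35609862 132.81542661 111.53881101] [0.15924455 1.5447453  0.10758889] [3.13963071e+00 1.19423349e-03 1.27071433e-02]
```

View pics/r.png

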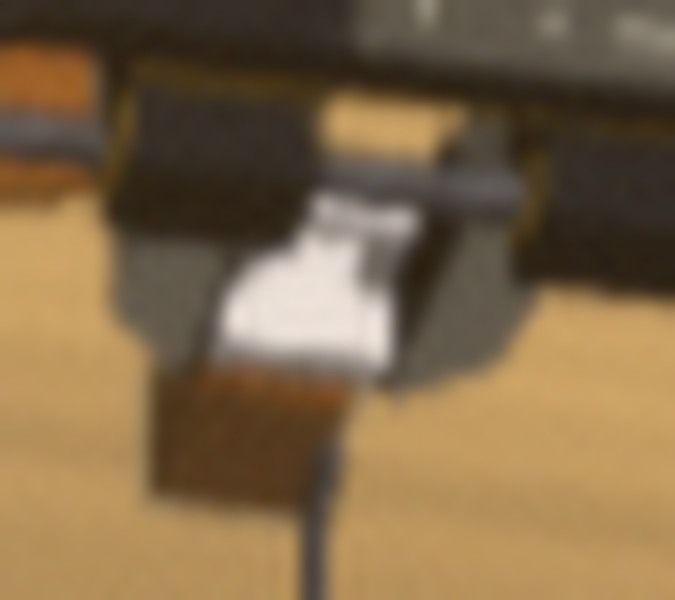

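View pics/r2.png

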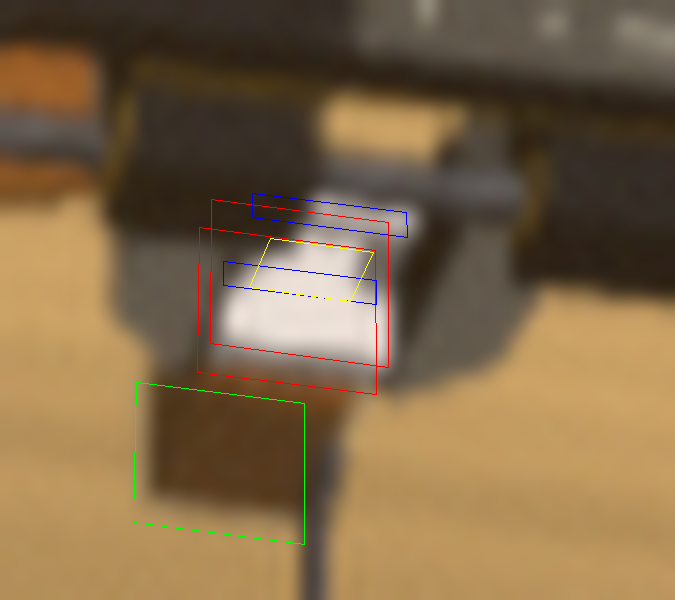

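Emit:
carry_out(moves=[0,0,-0.024,0,-0.25,0,0.2,0,0,-0.024,0,-0.5,0,0.2,0,0,-0.024,0,-0.75,0,0.2,0,0,-0.024,0,-0.8,0,0.2,0.02,0,-0.024,0,-0.8,0,0.2,0.044,0,-0.024,0,-0.8,0,0.2,0.044,0,-0.024,0,-0.8,0,0.2,0.044,0,-0.024,0,-0.8,0,0.2])

```text
time: 20.55
tool_pos: [517.1, 133.0, 121.0]
tcp_rot: [3.139, 0.42, 0.012]
contact_force: [-0.1, -0.3, -0.7]
grip_width: 27.5
```

Run:
```python
from ov import *
o=get_obs();print(o['tool_pos'],o['contact_force'],np.degrees(o['tcp_rot']),o['joint_positions'])
r=R.from_euler('xyz',o['tcp_rot']);h=o['tool_pos']+r.apply([0,0,-26.9]);print('hole',h,'X',h[0]-643.7)
s=np.mean([capture('scene')[...,::-1].astype(float) for _ in range(2)],0)
c=np.clip((s[175:215,405:450]-15)*1.2,0,255).astype(np.uint8)
m=cv2.resize(c,None,fx=15,fy=15,interpolation=cv2.INTER_LANCZOS4)
cv2.imwrite('pics/t.png',m)
```

```text
[517.14217787 133.03250891 121.02437521] [-0.09406354 -0.32860088 -0.71019028] [179.87699334  24.04131889   0.66958903] [0.08994055 0.7041266  1.26824604 0.0297161  1.58782691 1.64278763]
hole [528.09966405 133.2183245  145.59079475] X -115.60033594889626
```

View pics/t.png

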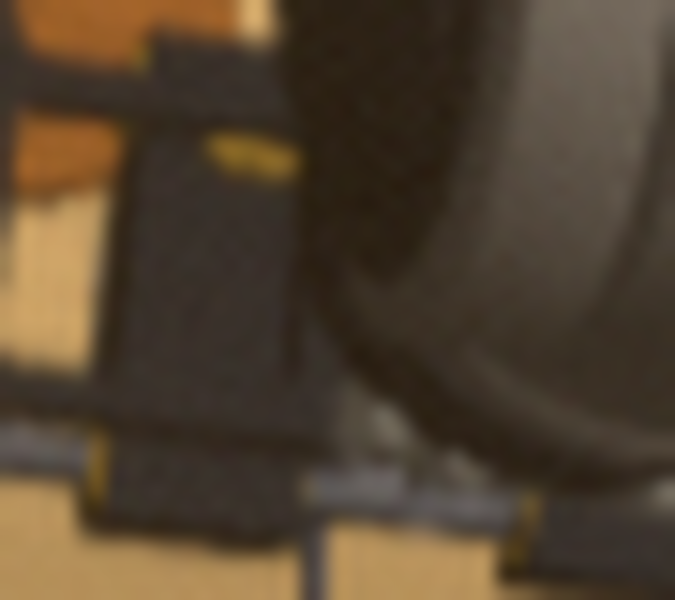

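```bash
cat > way.py <<'E'
from h import *
def way(pts,off=1.5):
    # pts: hole true (X,Z,tiltdeg) ; prints rows for current pose
    o=get_obs(); r=R.from_euler('xyz',o['tcp_rot']); p=np.degrees(o['tcp_rot'][1])
    h=o['tool_pos']+r.apply([0,0,-26.9]); print('hole',h.round(1),'Xtrue',(h[0]-643.7-off).round(1),'pitch',p.round(2),'F',o['contact_force'].round(1),'t',o['time'])
    for X,Z,th in pts:
        t=np.radians(th); tcp=np.array([643.7+X+off-26.9*np.sin(t), 133.0-(X+105)*-0.0, Z-26.9*np.cos(t)])
        s=r.inv().apply(tcp-o['tool_pos'])/400; print((X,Z,th),s.round(4),'turn y',round(-(th-p)/30,3))
E
python3 -c "
from way import *
way([(-114,145.2,24),(-112,144.8,24),(-110,144.3,24),(-108,143.8,24),(-106,143,24),(-104,142.2,24)])"
```

```text
hole [527.8 133.2 145.7] Xtrue -117.4 pitch 24.06 F [ 0.3  0.4 -0.6] t 20.65
(-114, 145.2, 24) [ 0.0084  0.0002 -0.0023] turn y 0.002
(-112, 144.8, 24) [ 0.0134  0.0003 -0.0034] turn y 0.002
(-110, 144.3, 24) [ 0.0184  0.0004 -0.0043] turn y 0.002
(-108, 143.8, 24) [ 0.0235  0.0004 -0.0052] turn y 0.002
(-106, 143, 24) [ 0.0289  0.0005 -0.0054] turn y 0.002
(-104, 142.2, 24) [ 0.0343  0.0005 -0.0056] turn y 0.002
```

Emit:
carry_out(moves=[0.0084,0,-0.0023,0,0,0,0.2,0.0134,0,-0.0034,0,0,0,0.2,0.0184,0,-0.0043,0,0,0,0.2,0.0235,0,-0.0052,0,0,0,0.2,0.0289,0,-0.0054,0,0,0,0.2,0.0343,0,-0.0056,0,0,0,0.2,0.0343,0,-0.0056,0,0,0,0.2,0.0343,0,-0.0056,0,0,0,0.2])

```text
time: 21.45
tool_pos: [530.2, 133.2, 117.5]
tcp_rot: [3.139, 0.42, 0.012]
contact_force: [0.6, 0.5, -0.9]
grip_width: 27.8
```

```bash
python3 -c "
from way import *
way([(-104,142.2,24),(-103,141.7,24),(-102,141.2,24),(-101,140.7,24),(-100,140.2,24),(-99,139.2,24),(-98,138.2,24),(-96,136.7,24)])"
```

```text
hole [541.2 133.4 142.1] Xtrue -104.0 pitch 24.08 F [ 0.6  0.5 -0.9] t 21.45
(-104, 142.2, 24) [-0.      0.0006 -0.0003] turn y 0.003
(-103, 141.7, 24) [ 0.0028  0.0006 -0.0001] turn y 0.003
(-102, 141.2, 24) [ 0.0055  0.0006 -0.    ] turn y 0.003
(-101, 140.7, 24) [0.0083 0.0007 0.0001] turn y 0.003
(-100, 140.2, 24) [0.0111 0.0007 0.0002] turn y 0.003
(-99, 139.2, 24) [0.0144 0.0007 0.0015] turn y 0.003
(-98, 138.2, 24) [0.0177 0.0007 0.0028] turn y 0.003
(-96, 136.7, 24) [0.0238 0.0008 0.0041] turn y 0.003
```

No contact so far. Continuing.

Emit:
carry_out(moves=[0.0028,0,0,0,0,0,0.2,0.0055,0,0,0,0,0,0.2,0.0083,0,0.0001,0,0,0,0.2,0.0111,0,0.0002,0,0,0,0.2,0.0144,0,0.0015,0,0,0,0.2,0.0177,0,0.0028,0,0,0,0.2,0.0177,0,0.0028,0,0,0,0.2,0.0177,0,0.0028,0,0,0,0.2])

```text
time: 22.25
tool_pos: [536.2, 133.3, 113.6]
tcp_rot: [3.139, 0.42, 0.012]
contact_force: [-0.4, 0.4, 0.5]
grip_width: 28.1
```

```bash
python3 -c "
from way import *
way([(-98,138.2,24),(-96,136.7,24),(-94,135.6,20),(-92,135.2,16),(-90,135,12),(-88,135,8),(-87,135,4),(-86,134.5,0)])"
```

```text
hole [547.2 133.5 138.1] Xtrue -98.0 pitch 24.08 F [-0.4  0.4  0.5] t 22.25
(-98, 138.2, 24) [-0.      0.0007 -0.0002] turn y 0.003
(-96, 136.7, 24) [0.0061 0.0008 0.0012] turn y 0.003
(-94, 135.6, 20) [0.0165 0.0009 0.0015] turn y 0.136
(-92, 135.2, 16) [ 0.0261  0.001  -0.0001] turn y 0.269
(-90, 135, 12) [ 0.0355  0.0011 -0.0025] turn y 0.403
(-88, 135, 8) [ 0.0446  0.0013 -0.0057] turn y 0.536
(-87, 135, 4) [ 0.0513  0.0013 -0.0082] turn y 0.669
(-86, 134.5, 0) [ 0.0585  0.0014 -0.0098] turn y 0.803
```

Emit:
carry_out(moves=[0.0061,0,0.0012,0,0,0,0.2,0.0165,0,0.0015,0,0.136,0,0.2,0.0261,0,-0.0001,0,0.269,0,0.2,0.0355,0,-0.0025,0,0.403,0,0.2,0.0446,0,-0.0057,0,0.536,0,0.2,0.0513,0,-0.0082,0,0.669,0,0.2,0.0585,0,-0.0098,0,0.803,0,0.2,0.0585,0,-0.0098,0,0.803,0,0.2])

```text
time: 23.05
tool_pos: [558.0, 133.7, 108.0]
tcp_rot: [3.14, -0.0, 0.013]
contact_force: [-0.8, 0.5, 0.1]
grip_width: 27.9
```

Run:
```python
from way import *
from ov import overlay
way([(-84,131,0),(-83,130.3,0)])
o=get_obs()
s=np.mean([capture('scene')[...,::-1].astype(float) for _ in range(2)],0)
c=np.clip((s[190:240,395:450]-15)*1.2,0,255).astype(np.uint8)
m=cv2.resize(c,None,fx=12,fy=12,interpolation=cv2.INTER_LANCZOS4)
cv2.imwrite('pics/v.png',m)
```

```text
hole [558.  133.7 134.9] Xtrue -87.2 pitch -0.01 F [-0.8  0.5  0.1] t 23.05
(-84, 131, 0) [0.0079 0.0018 0.0097] turn y -0.0
(-83, 130.3, 0) [0.0104 0.0018 0.0115] turn y -0.0
```

View pics/v.png

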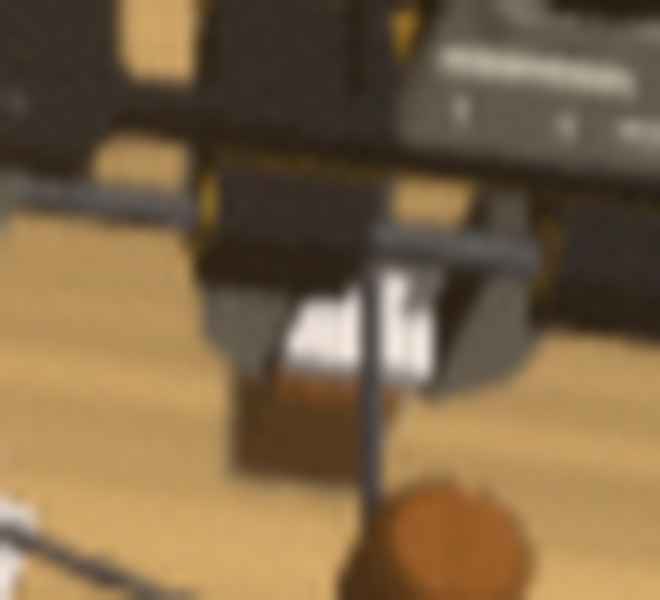

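Emit:
carry_out(moves=[0.004,0,0.003,0,0,0,0.2,0.008,0,0.006,0,0,0,0.2,0.01,0,0.008,0,0,0,0.2,0.01,0,0.01,0,0,0,0.2,0.01,0,0.0115,0,0,0,0.2,0.01,0,0.0115,0,0,0,0.2,0.01,0,0.0115,0,0,0,0.2,0.01,0,0.0115,0,0,0,0.2])

```text
time: 23.95
tool_pos: [563.1, 133.6, 103.4]
tcp_rot: [3.14, 0.001, 0.013]
contact_force: [0.6, -0.2, -0.4]
grip_width: 27.5
```

Emit:
carry_out(moves=[0,0,0.001,0,0,0,0.2,0,0,0.001,0,0,0,0.32,0,0,0.001,0,0,0,0.34,0,0,0.001,0,0,0,0.38,0,0,0.001,0,0,0,0.42,0,0,0.001,0,0,0,0.46,0,0,0.001,0,0,0,0.5,0,0,0.001,0,0,0,0.5])

```text
time: 24.75
tool_pos: [563.1, 133.6, 103.0]
tcp_rot: [3.14, 0.001, 0.013]
contact_force: [0.6, -0.3, -0.0]
grip_width: 45.7
```

Run:
```python
from h import *
s=np.mean([capture('scene')[...,::-1].astype(float) for _ in range(2)],0)
c=np.clip((s[190:240,395:450]-15)*1.2,0,255).astype(np.uint8)
m=cv2.resize(c,None,fx=12,fy=12,interpolation=cv2.INTER_LANCZOS4)
cv2.imwrite('pics/w.png',m);print(get_obs()['contact_force'])
```

```text
[-0.93008528  0.36265972  0.91908358]
```

View pics/w.png

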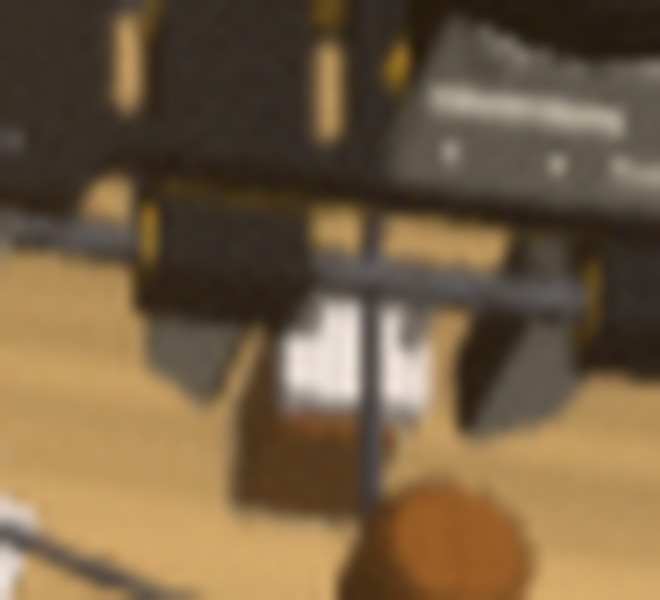

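Emit:
carry_out(moves=[0,0,-0.02,0,0,0,0.55,0,0,-0.05,0,0,0,0.55,0,0,-0.09,0,0,0,0.55,0,0,-0.14,0,0,0,0.55,0,0,-0.2,0,0,0,0.55,0,0,-0.27,0,0,0,0.55,0,0,-0.35,0,0,0,0.55,0,0,-0.35,0,0,0,0.55])

```text
time: 25.65
tool_pos: [565.5, 134.2, 249.1]
tcp_rot: [3.141, -0.009, 0.013]
contact_force: [-0.1, -0.3, -0.3]
grip_width: 50.2
```

Emit:
carry_out(moves=[-0.1,0.1,0,0,0,0,0.55,-0.2,0.2,0,0,0,0,0.55,-0.25,0.4,0,0,0,0,0.55,-0.25,0.6,0,0,0,0,0.55,-0.25,0.7,0,0,0,0,0.55,-0.25,0.7,0,0,0,0,0.55,-0.25,0.7,0,0,0,0,0.55,-0.25,0.7,0,0,0,0,0.55])

```text
time: 26.45
tool_pos: [468.8, -148.5, 248.6]
tcp_rot: [3.141, -0.009, 0.009]
contact_force: [0.5, 0.7, 0.6]
grip_width: 50.2
```

Run:
```python
from h import *
s=capture('scene')[...,::-1];t=capture('top')[...,::-1]
a=cv2.resize(s[190:300,370:480],None,fx=4,fy=4,interpolation=cv2.INTER_CUBIC);b=cv2.resize(t[130:240,185:275],(360,440),interpolation=cv2.INTER_CUBIC)
cv2.imwrite('pics/x.png',np.hstack([a,b[:440]]));cv2.imwrite('pics/y.png',s)
```

View pics/x.png

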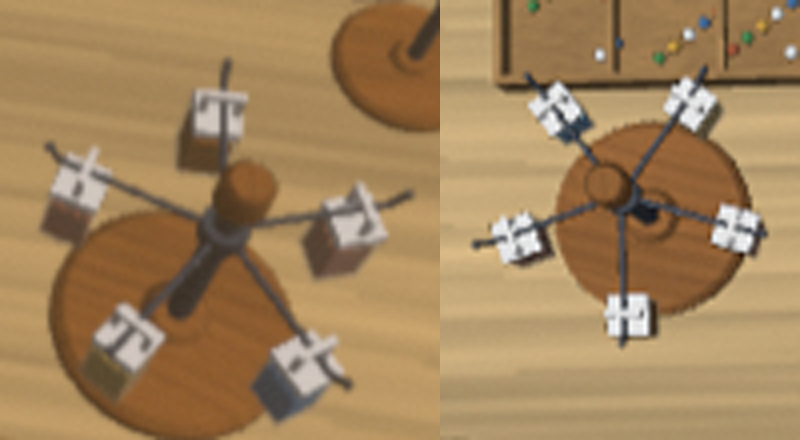

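View pics/y.png

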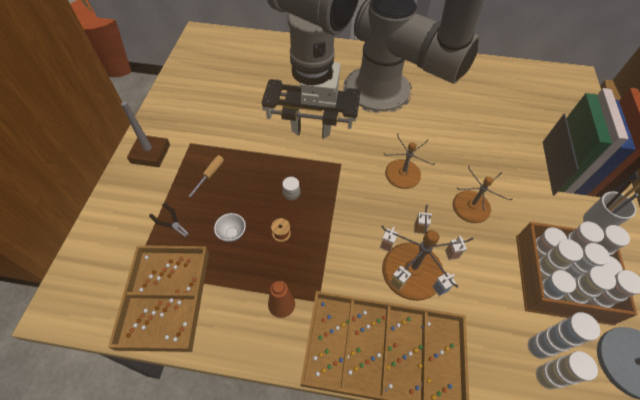

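The vial hangs on the branch at scene (425,218), and all five vials are on the rack. I'll hold for one call so it settles, then hand in.

Emit:
carry_out(moves=[0,0,0,0,0,0,0.55,0,0,0,0,0,0,0.55,0,0,0,0,0,0,0.55,0,0,0,0,0,0,0.55,0,0,0,0,0,0,0.55,0,0,0,0,0,0,0.55,0,0,0,0,0,0,0.55,0,0,0,0,0,0,0.55])

```text
time: 27.35
tool_pos: [469.0, -146.1, 248.6]
tcp_rot: [3.141, -0.009, 0.013]
contact_force: [0.5, -0.2, -0.8]
grip_width: 50.3
```

Run:
```python
from h import *
y=cv2.imread('pics/y.png');s=capture('scene')[...,::-1]
d=np.abs(s.astype(int)-y)[195:300,370:490];print(d.max(),(d>25).sum())
A=lambda x,y:(185+(x-440)/4-.4,130+y/4-.4)
p=onz('top',*A(623,342),144);q=onz('top',*A(630,316),123);print(p,q)
d=p[:2]-[643.7,135.5];print(np.degrees(np.arctan2(d[1],d[0])))
print(close_job())
```

```text
11 0
[541.06657625 133.18696182 144.        ] [560.18731888 132.19633422 123.        ]
-178.7089498720506
the job is handed in; nothing more can be done
None
```

The job is done and handed in at about 27 s of the 72 s allowed; no verdict is reported. I turned the rack about 164° clockwise by its knob, so the empty branch points to the robot's side. Then I hung the square vial on that branch by its tab.

**Setback:** my first try at threading the tab with the vial upright failed. The cap hit the branch where it bends up, with about 12 N backward and then 18 N when I felt upward. I backed off, leaned the vial 24° toward the rack, and it went over the tip with no measurable force.

**Last checks:**
- **Branch direction:** it points within about 1.5° of straight at the robot (limit 24°).
- **Hung vial:** it is about 83 mm from the rack's axis, behind the upturned tip. It did not move between two pictures 0.9 s apart.
- **Rest of the bench:** the four other vials are still on their branches. The jar, spool, bowl, cone and pliers look unmoved in the final picture, though I only compared them by eye.
- **Robot:** the gripper is clear of everything.

One disagreement remains: the gripper read about 2 mm less than the stated 30 mm knob width, with no visible effect on the turn.

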